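Move the charged battery pack from the charger to the test meter

ROBOT

A 6-joint arm with a two-finger parallel gripper is mounted at the origin on the work surface. World frame = base frame: x ahead of the robot, y to its left, z up, the work surface at z = 0. Lengths are in m, angles in degrees, forces in N, time in s.
With the tool pointing down it reaches from about 0.375 to 0.975 m from the base axis. Payload 3.8 kg.
Tool frame: the origin (TCP) lies at the very end of the fingers, on their centre line; the grasp point (between the pads) lies env.tcp_to_grasp behind it (env.tcp_to_grasp is the distance from the TCP to the grasp point, in m); z points along the fingers, y is the line along which they close (so a half turn about z gives the same grasp; the last joint's range is limited). The gripper opens to 88 mm and grips with 3 to 60 N. Pads are 18 mm wide; open, the fingers measure 123 mm over their backs; the gripper's body (75 mm by 187 mm) begins 45 mm behind the grasp point.
Start: joints at [-74.25, 15.12, 91.902, -0, 72.978, -2.114], TCP at [0.207, -0.642, 0.239] pointing down, gripper open.
Joint ranges: [-150.88, 150.88], [-54.13, 125.18], [17.81, 147.31], [-75.09, 255.09], [0, 152.58], [-146.25, 146.25]. Speed limits (degrees/s): [147.25, 147.25, 180, 180, 180, 180].

INTERFACE

Orientations are given as a 3x3 rotation matrix whose columns are the frame's x, y, z axes.
In Python, from workcell import env gives the robot as it stands.
- The arm moves only by the tool move_arm, never from a script. Its argument "increments" is one flat list of numbers, 5 for each row, row after row: the shift along the tool's x, y, z in units of 40 mm (1.0 is 40 mm), then the turn about the tool's z in units of 5 degrees (1.0 is 5 degrees), then the opening, from 0 (shut) to 1 (fully open). A call has exactly 5 rows; each row is the pose to reach, as a shift and turn from the pose commanded when the call began, along the tool's axes at that moment; what a row does not reach only later rows make up. A row lasts 1/12 s, in which the tool goes at most 41.7 mm and 7.16 degrees, less where a joint would pass 70% of its speed; a pose out of reach is approached as far as the arm can. A call with a gripper value outside its range is refused whole. The fingers move at their own pace and stop on an object; the grip force is fixed at half the most. Time passes only in rows, so rows that repeat a pose let the fingers close, or fill a call up. It gives the time, the measured TCP pose, the force, the opening and the grip force at its end, in the units of the state.
- env.sense(): the state, without advancing time (a new reading comes with each control period).
- env.camera(name): name is "scene" or "top" or "wrist"; returns the picture (384x512x3 uint8, red, green, blue); there is no depth.
- env.camera_info(name): a dict with "K" (3x3 intrinsics, pixels), "view" (4x4, takes a point from world to camera coordinates); the wrist camera has in their place "T_tool_cam" (4x4, takes a point from camera to tool coordinates, whose origin is the TCP and whose axes are the flange's). Camera axes: x right, y down, z forward; pixel columns grow to the right and rows downward; lengths in m; the calibration is good to about 2 mm. The wrist camera is an equidistant fisheye: a pixel r from the principal point sees the ray r / f radians off the axis. A picture is of the moment at which its call begins: read the wrist's pose just before it. camera_info takes no time and is no camera call.
- env.sign_off(): hands the job in; it is judged then, once.
The state is a dict: "clock": time; "qpos": joint angles; "qd": joint speeds; "joint_torque": joint torques, N m; "tcp_pos": TCP position; "eef_rot": TCP orientation; "ft_force": force on the tool from outside, world axes, zero at the start; "ft_torque": the same for the moment, N m; "finger_gap": opening from 0.0 (shut) to 1.0 (fully open); "grip_force": force on a finger pad.
Only numpy, scipy, OpenCV 4.12 (cv2) and the standard library are available. Lean on these libraries where they do the work, as an engineer would, in place of code of your own. Each camera call takes 0.05 s, during which the arm holds its last target. There are 200 camera calls.

TASK

The yellow-topped battery pack in the grey charger is charged: push it down to free its push-push catch, lift it out, and set it in the empty bay of the blue test meter, pushing it down until the catch there holds it flush. Push gently, only until you feel the stop (never more than about 20 N), let go, and leave everything else on the bench where it is.

Things in the scene. Friction and masses are not known exactly. Their poses are not given: they have to be found in the camera images.
- pack: the charged battery pack: upright black block with a bright yellow top part, 64 (x) x 44 (y) x 72 (z) mm, about 0.25 kg. Origin at the centre of its underside, z up. At the start it is caught in the charger. It fits a bay either way round; grasp it by the 44 mm width when it stands proud.
- pack_top (a point): centre of the pack's flat top, 72 mm above its underside: push here with closed fingertips. Either bay needs 3 to 10 N on the way down; at the stop the force climbs by about 4 N per mm; at 12 N the catch has surely worked. More than 20 N is rough handling, 25 N damages it.
- charger: grey charging dock, fixed to the bench, 118 (x) x 104 (y) x 128 (z) mm, white trim round its slot; origin on the bench under the slot's centre. The slot opens upward, 67 (x) x 47 (y) mm with a 5 mm funnel round the mouth; in it a sprung tray carries the pack on a push-push catch.
- charger_mouth (a point): centre of the charger's slot at its rim, 128 mm above the bench. Either bay: raised, the tray's top is 85 mm above the bench and a pack stands 29 mm proud of the rim; caught, it is 30 mm lower and the pack's top is 1 mm below the rim. Catch stop: 5 to 26 mm below the caught position, differing from unit to unit and unseen.
- meter: blue test meter with round dials on top, fixed to the bench, 118 (x) x 200 (y) x 128 (z) mm, from 50 mm on the -y side to 150 mm on the +y side of its origin, which lies on the bench under the slot's centre. Aluminium trim round the slot. Slot, tray and catch as in the charger, but its own stop depth. At the start its bay is empty, its tray raised.
- meter_mouth (a point): centre of the meter's slot at its rim, 128 mm above the bench. Either catch: a push from the raised position to the stop, then let up, leaves the tray caught; a push from the caught position to the stop, then let up, lets it rise by itself in about a second. Let up short of the stop, it springs back to where it was.
- spare: a red-topped pack of the same size lying on its side on the bench, origin at its underside's centre; not to be used or moved
- jar: closed glass jar, 60 mm across, 75 mm tall; origin under its centre; leave it
- spool: orange wire spool, 64 mm across, 46 mm tall; origin under its centre; leave it
- tape: blue tape ring, 84 mm across, 19 mm tall; origin under its centre; leave it
- screwdriver: screwdriver lying on the bench, 180 mm long; leave it
- mug: white mug, 80 mm across, 95 mm tall; origin under its centre; leave it
- wrench: wrench lying on the bench, 160 mm long; leave it

How it is judged (in metres and radians):
On the way, in this order (a step that is already met when the one before it is completed fails the run):
1. the pack in the charger is freed from its catch and has risen proud of the rim (z of pack in the frame of charger above 0.078 m and horizontal distance between pack and charger below 0.006 m), for 0.1 s.
2. the pack is held down by the catch in the meter's bay, with nothing touching it (horizontal distance between pack and meter below 0.005 m and z of pack in the frame of meter between 0.05 and 0.06 m and angle between pack's own z axis and vertical below 0.08 rad and contact force between the fingers and pack below 0.2 N and linear speed of pack below 0.02 m/s), for 0.3 s.
At the end, for the whole second after the job is handed in: the pack is at rest in the meter's bay, upright (within 0.08 rad) and centred within 5 mm, held by the catch with its underside 50 to 60 mm above the bench (top within 6 mm of the rim, nominally 1 mm below it), and not touched by the fingers (all of step 2).
It fails at once if the charger or the meter is pushed with more than 25 N through the pack (contact force between pack and charger above 25 N or contact force between pack and meter above 25 N).
It fails at once if the robot itself bears on the charger or the meter with more than 25 N (contact force between any of the arm, the fingers and charger above 25 N or contact force between any of the arm, the fingers and meter above 25 N).
It fails at once if anything else on the bench is shifted by more than 30 mm (distance of any of spare, jar, spool, tape, screwdriver, mug, wrench from where it was at the start of the episode above 0.03 m).
It also fails if it takes over 54 s, if anything falls off the work surface, if the arm or the gripper's body presses on something with over 40 N, if the wrist force passes 120 N, or if a joint passes its speed limit or range.

## Working session

There is one attempt and no reset: what is moved stays moved. The work goes in short steps, Python scripts to look and compute and a tool call to move; the robot and the scene stay as the last step left them, time stands still between calls to the robot, and variables do not carry over. Pictures are saved under pics/ and viewed, at most 10 in all, crops included, and the job is handed in when it is done.

Besides the shell and the picture viewer there is one more tool, called after ">>>" by a JSON object that holds its "name" and its "arguments", one argument or row to a line. move_arm: Moves the arm, as the interface text tells. Its arguments: {"type":"object","properties":{"increments":{"type":"array"}},"required":["increments"]}

```bash
mkdir -p pics; ls
python3 - <<'E'
from workcell import env
import cv2,numpy as np
s=env.sense();print(s['clock'],s['tcp_pos'],s['eef_rot'],s['ft_force'],env.tcp_to_grasp)
for n in('scene','top'):
    i=env.camera_info(n);print(n,np.round(i['K'],1).tolist(),np.round(i['view'],4).tolist())
    cv2.imwrite(f'pics/{n}0.png',env.camera(n)[:,:,::-1])
print(env.camera_info('wrist'))
E
```

```text
pics
0.0 [ 0.20685998 -0.64176641  0.23742082] [[ 9.51781881e-01  3.06774962e-01 -6.11784008e-04]
 [ 3.06775565e-01 -9.51779531e-01  2.11605196e-03]
 [ 6.68682625e-05 -2.20170029e-03 -9.99997574e-01]] [-0.94341554  0.83003617  0.04968669] 0.0187
scene [[425.7, 0.0, 253.9], [0.0, 425.7, 187.3], [0.0, 0.0, 1.0]] [[-0.8584, 0.5128, 0.0093, 0.455], [0.3149, 0.5412, -0.7797, -0.1286], [-0.4049, -0.6664, -0.6261, 1.4941], [0.0, 0.0, 0.0, 1.0]]
top [[427.5, 0.0, 258.5], [0.0, 427.5, 189.4], [0.0, 0.0, 1.0]] [[-0.0254, -0.9995, -0.02, 0.0589], [-0.9857, 0.0284, -0.1662, 0.5815], [0.1667, 0.0155, -0.9859, 1.2673], [0.0, 0.0, 0.0, 1.0]]
{'K': array([[297.31863964,   0.        , 259.00161953],
       [  0.        , 297.31863964, 189.64069583],
       [  0.        ,   0.        ,   1.        ]]), 'T_tool_cam': array([[-5.06779407e-05, -9.58094559e-01, -2.86452114e-01,
         7.31542196e-02],
       [ 9.99999912e-01,  7.04785629e-05, -4.12645110e-04,
        -2.61698992e-04],
       [ 4.15541768e-04, -2.86452109e-01,  9.58094472e-01,
        -1.45471704e-01],
       [ 0.00000000e+00,  0.00000000e+00,  0.00000000e+00,
         1.00000000e+00]])}
```

View pics/scene0.png

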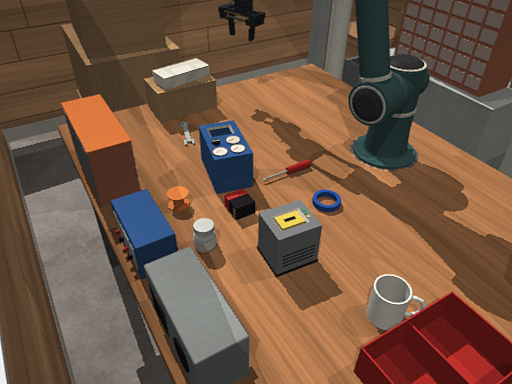

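View pics/top0.png

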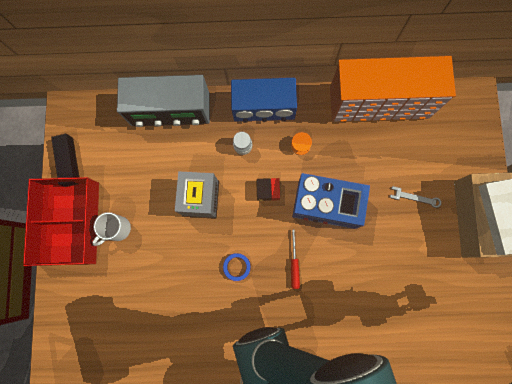

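The scene view shows the charger near (290,235) and the meter near (227,155). The top view shows the yellow pack in the charger at (195,193), and the meter with its slot (dark rectangle) at (350,202). The other items stand between and around them. Next I'll measure both slots at rim height.

```bash
cat > h.py <<'E'
import cv2,numpy as np
from workcell import env
def plane(cam,uv,z):
    i=env.camera_info(cam);V=i['view'];R=V[:3,:3];c=-R.T@V[:3,3]
    uv=np.atleast_2d(uv).astype(float)
    d=np.c_[uv,np.ones(len(uv))]@np.linalg.inv(i['K']).T@R
    return c+d*((z-c[2])/d[:,2])[:,None]
def wplane(uv,z,s):
    i=env.camera_info('wrist');K=i['K'];T=i['T_tool_cam']
    p=(np.atleast_2d(uv)-K[:2,2])/K[0,0];r=np.linalg.norm(p,axis=1,keepdims=True)
    d=np.c_[p/np.maximum(r,1e-9)*np.sin(r),np.cos(r)]
    R=s['eef_rot'];c=s['tcp_pos']+R@T[:3,3];d=d@(R@T[:3,:3]).T
    return c+d*((z-c[2])/d[:,2])[:,None]
def rect(P):
    (c,wh,a)=cv2.minAreaRect((np.asarray(P)[:,:2]*1000).astype(np.float32))
    return np.round(c,1),np.round(wh,1),round(a,1)
def big(m):
    cs,_=cv2.findContours(m,cv2.RETR_EXTERNAL,cv2.CHAIN_APPROX_NONE)
    return max(cs,key=cv2.contourArea)[:,0,:]
E
python3 - <<'E'
from h import *
t=cv2.imread('pics/top0.png');hsv=cv2.cvtColor(t,cv2.COLOR_BGR2HSV)
def sub(m,x0,x1,y0,y1):
    o=np.zeros_like(m);o[y0:y1,x0:x1]=m[y0:y1,x0:x1];return o
y=sub(cv2.inRange(hsv,(22,120,120),(35,255,255)),160,235,160,230)
print('yellow',rect(plane('top',big(y),.127)))
b=sub(cv2.inRange(hsv,(105,100,50),(125,255,255)),285,380,165,235)
print('meter blue',rect(plane('top',big(b),.128)))
a=cv2.resize(t[160:235,165:235],None,fx=5,fy=5,interpolation=cv2.INTER_CUBIC)
c=cv2.resize(t[165:240,288:376],None,fx=5,fy=5,interpolation=cv2.INTER_CUBIC)
cv2.imwrite('pics/crops.png',np.hstack([a,c]))
E
```

```text
yellow (array([568.1, 228.5]), array([44.4, 63.9]), 85.1)
meter blue (array([ 536.4, -167.8]), array([199.9, 116.9]), 77.8)
```

View pics/crops.png

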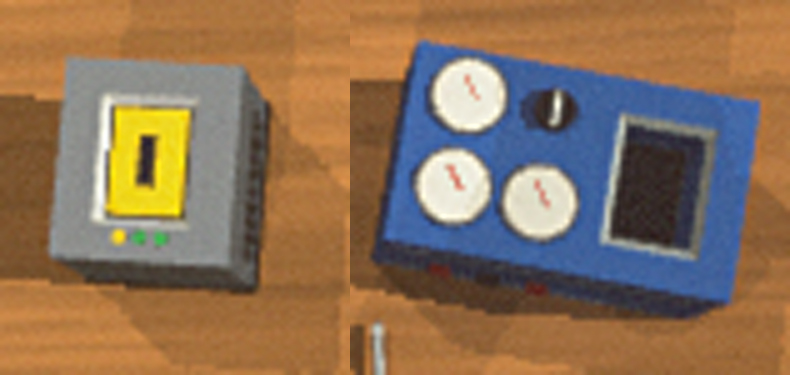

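The crops show the yellow pack in its white trim on the left, and the meter's open slot in aluminium trim on the right. Blob sizes match the spec, so:
- **Pack:** about (0.568, 0.2285), yaw −4.9°.
- **Meter slot:** about (0.526, −0.217), yaw −12.2°.

I'll move over the charger with the fingers closed.

>>> {"name": "move_arm", "arguments": {
  "increments": [0.65,-0.76,0,0,0,1.3,-1.52,0,0,0,1.95,-2.29,0,0,0,2.59,-3.05,0,0,0,3.24,-3.81,0,0,0]
}}

```text
clock: 0.52
tcp_pos: [0.2837, -0.4556, 0.2379]
eef_rot: [[0.952, 0.306, -0.0], [0.306, -0.952, 0.001], [-0.0, -0.001, -1.0]]
ft_force: [1.2, 0.7, 0.1]
finger_gap: 0.645
grip_force: 0.0
```

>>> {"name": "move_arm", "arguments": {
  "increments": [0.65,-0.76,0,0,0,1.3,-1.52,0,0,0,1.95,-2.29,0,0,0,2.59,-3.05,0,0,0,3.24,-3.81,0,0,0]
}}

```text
clock: 0.93
tcp_pos: [0.3602, -0.2708, 0.2384]
eef_rot: [[0.952, 0.306, -0.0], [0.306, -0.952, 0.0], [-0.0, -0.0, -1.0]]
ft_force: [-0.0, 0.8, 0.5]
finger_gap: 0.264
grip_force: 0.0
```

>>> {"name": "move_arm", "arguments": {
  "increments": [0.65,-0.76,0,0,0,1.3,-1.52,0,0,0,1.95,-2.29,0,0,0,2.59,-3.05,0,0,0,3.24,-3.81,0,0,0]
}}

```text
clock: 1.35
tcp_pos: [0.4368, -0.086, 0.2386]
eef_rot: [[0.952, 0.307, 0.0], [0.307, -0.952, -0.0], [0.0, 0.0, -1.0]]
ft_force: [1.3, -0.4, -0.9]
finger_gap: 0.006
grip_force: 0.0
```

>>> {"name": "move_arm", "arguments": {
  "increments": [0.65,-0.76,0,0,0,1.3,-1.52,0,0,0,1.95,-2.29,0,0,0,2.59,-3.05,0,0,0,3.24,-3.81,0,0,0]
}}

```text
clock: 1.77
tcp_pos: [0.5134, 0.0989, 0.2384]
eef_rot: [[0.952, 0.307, -0.0], [0.307, -0.952, -0.0], [-0.0, 0.0, -1.0]]
ft_force: [0.8, 0.7, 0.4]
finger_gap: 0.007
grip_force: 0.0
```

>>> {"name": "move_arm", "arguments": {
  "increments": [0.65,-0.76,0,1.2,0,1.3,-1.52,0,2.4,0,1.95,-2.29,0,3.6,0,2.31,-2.71,0,4.56,0,2.31,-2.71,0,4.56,0]
}}

```text
clock: 2.18
tcp_pos: [0.569, 0.2325, 0.2378]
eef_rot: [[0.996, -0.085, -0.0], [-0.085, -0.996, 0.001], [-0.0, -0.001, -1.0]]
ft_force: [0.6, -0.4, 0.4]
finger_gap: 0.004
grip_force: 0.0
```

Run:
```python
from h import *
s=env.sense();im=env.camera('wrist')[:,:,::-1];cv2.imwrite('pics/w0.png',im)
print(s['tcp_pos'])
y=cv2.inRange(cv2.cvtColor(im,cv2.COLOR_BGR2HSV),(22,120,120),(35,255,255))
print(rect(wplane(big(y),.127,s)))
```

```text
[0.56897386 0.23249157 0.23777653]
(array([568.5, 229.7]), array([43.7, 63.6]), 84.9)
```

View pics/w0.png

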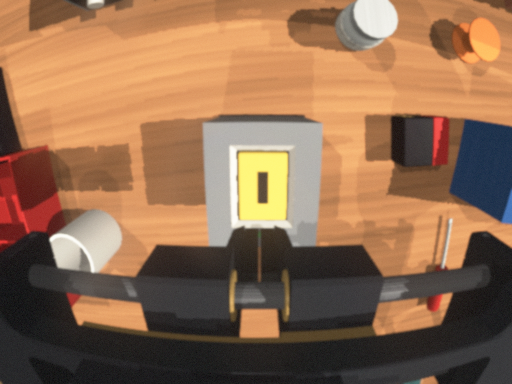

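The wrist view shows the charger centred, with the yellow top spanning about (238–287, 151–221) inside its white trim. It measures (0.5685, 0.2297), yaw −5.1°, which agrees with the top view. Now I'll descend to just above the pack.

>>> {"name": "move_arm", "arguments": {
  "increments": [-0.01,0.09,0.7,0,0,-0.01,0.09,1.4,0,0,-0.01,0.09,2.0,0,0,-0.01,0.09,2.4,0,0,-0.01,0.09,2.6,0,0]
}}

```text
clock: 2.65
tcp_pos: [0.5648, 0.2225, 0.1313]
eef_rot: [[0.996, -0.086, -0.006], [-0.086, -0.996, -0.002], [-0.005, 0.003, -1.0]]
ft_force: [0.5, -0.1, -0.5]
finger_gap: 0.008
grip_force: 0.0
```

>>> {"name": "move_arm", "arguments": {
  "increments": [0,0,0.05,0,0,0,0,0.1,0,0,0,0,0.15,0,0,0,0,0.2,0,0,0,0,0.2,0,0]
}}

```text
clock: 3.07
tcp_pos: [0.5681, 0.2248, 0.1276]
eef_rot: [[0.996, -0.086, 0.002], [-0.086, -0.996, 0.0], [0.002, -0.001, -1.0]]
ft_force: [0.3, 0.5, 0.5]
finger_gap: 0.007
grip_force: 0.2
```

>>> {"name": "move_arm", "arguments": {
  "increments": [0,-0.05,-0.05,0,0,0,-0.1,-0.05,0,0,0,-0.1,-0.05,0,0,0,-0.1,-0.02,0,0,0,-0.1,0,0,0]
}}

```text
clock: 3.48
tcp_pos: [0.568, 0.229, 0.127]
eef_rot: [[0.996, -0.086, 0.001], [-0.086, -0.996, 0.0], [0.0, -0.0, -1.0]]
ft_force: [-1.0, 0.4, 4.4]
finger_gap: 0.003
grip_force: 2.0
```

>>> {"name": "move_arm", "arguments": {
  "increments": [0,0,0.02,0,0,0,0,0.04,0,0,0,0,0.06,0,0,0,0,0.08,0,0,0,0,0.08,0,0]
}}

```text
clock: 3.9
tcp_pos: [0.5681, 0.229, 0.1243]
eef_rot: [[0.996, -0.086, 0.001], [-0.086, -0.996, 0.001], [0.001, -0.001, -1.0]]
ft_force: [-1.7, 0.7, 5.2]
finger_gap: 0.006
grip_force: 2.6
```

>>> {"name": "move_arm", "arguments": {
  "increments": [0,0,0.02,0,0,0,0,0.04,0,0,0,0,0.06,0,0,0,0,0.08,0,0,0,0,0.08,0,0]
}}

```text
clock: 4.32
tcp_pos: [0.5681, 0.229, 0.1212]
eef_rot: [[0.996, -0.086, 0.001], [-0.086, -0.996, 0.001], [0.001, -0.001, -1.0]]
ft_force: [-1.1, -0.2, 5.1]
finger_gap: 0.001
grip_force: 2.7
```

>>> {"name": "move_arm", "arguments": {
  "increments": [0,0,0.02,0,0,0,0,0.04,0,0,0,0,0.06,0,0,0,0,0.07,0,0,0,0,0.07,0,0]
}}

```text
clock: 4.73
tcp_pos: [0.5682, 0.229, 0.1186]
eef_rot: [[0.996, -0.086, 0.001], [-0.086, -0.996, 0.001], [0.001, -0.001, -1.0]]
ft_force: [-1.6, 0.5, 6.4]
finger_gap: 0.01
grip_force: 3.0
```

>>> {"name": "move_arm", "arguments": {
  "increments": [0,0,0.02,0,0,0,0,0.04,0,0,0,0,0.06,0,0,0,0,0.06,0,0,0,0,0.06,0,0]
}}

```text
clock: 5.15
tcp_pos: [0.5682, 0.2291, 0.1163]
eef_rot: [[0.996, -0.086, 0.001], [-0.086, -0.996, 0.001], [0.001, -0.001, -1.0]]
ft_force: [-2.3, -0.1, 5.8]
finger_gap: 0.005
grip_force: 3.2
```

>>> {"name": "move_arm", "arguments": {
  "increments": [0,0,0.02,0,0,0,0,0.04,0,0,0,0,0.06,0,0,0,0,0.07,0,0,0,0,0.07,0,0]
}}

```text
clock: 5.57
tcp_pos: [0.5684, 0.2291, 0.1144]
eef_rot: [[0.996, -0.086, 0.001], [-0.086, -0.996, 0.001], [0.001, -0.001, -1.0]]
ft_force: [-3.1, 0.1, 10.8]
finger_gap: 0.009
grip_force: 5.5
```

Force is climbing, so this is the stop at about 11.5 mm below the caught position. I'll add a little more to pass 12 N.

>>> {"name": "move_arm", "arguments": {
  "increments": [0,0,0.01,0,0,0,0,0.02,0,0,0,0,0.03,0,0,0,0,0.03,0,0,0,0,0.03,0,0]
}}

```text
clock: 5.98
tcp_pos: [0.5684, 0.2292, 0.1139]
eef_rot: [[0.996, -0.086, 0.002], [-0.086, -0.996, 0.001], [0.001, -0.001, -1.0]]
ft_force: [-5.0, -1.3, 13.5]
finger_gap: 0.003
grip_force: 6.8
```

13.5 N is above the 12 N needed, so I'll let up, rise and open.

>>> {"name": "move_arm", "arguments": {
  "increments": [0,0,-0.5,0,0,0,0,-1.2,0,0,0,0,-1.9,0,0,0,0,-2.3,0,0.5,0,0,-2.3,0,1]
}}

```text
clock: 6.4
tcp_pos: [0.5705, 0.2296, 0.208]
eef_rot: [[0.996, -0.086, 0.008], [-0.086, -0.996, 0.003], [0.007, -0.003, -1.0]]
ft_force: [1.7, 0.0, 0.4]
finger_gap: 0.135
grip_force: 0.0
```

>>> {"name": "move_arm", "arguments": {
  "increments": [0,0,0,0,1,0,0,0,0,1,0,0,0,0,1,0,0,0,0,1,0,0,0,0,1]
}}

```text
clock: 6.82
tcp_pos: [0.567, 0.2284, 0.2014]
eef_rot: [[0.996, -0.086, -0.003], [-0.086, -0.996, -0.001], [-0.003, 0.001, -1.0]]
ft_force: [0.1, -0.5, 0.4]
finger_gap: 0.515
grip_force: 0.0
```

>>> {"name": "move_arm", "arguments": {
  "increments": [0,0,0,0,1,0,0,0,0,1,0,0,0,0,1,0,0,0,0,1,0,0,0,0,1]
}}

```text
clock: 7.23
tcp_pos: [0.5678, 0.2288, 0.2032]
eef_rot: [[0.996, -0.086, 0.0], [-0.086, -0.996, 0.0], [0.0, -0.0, -1.0]]
ft_force: [0.5, 0.2, 0.4]
finger_gap: 0.887
grip_force: 0.0
```

Run:
```python
from h import *
s=env.sense();im=env.camera('wrist')[:,:,::-1];cv2.imwrite('pics/w1.png',im)
print(s['tcp_pos'],s['finger_gap'])
y=cv2.inRange(cv2.cvtColor(im,cv2.COLOR_BGR2HSV),(22,120,120),(35,255,255))
print(rect(wplane(big(y),.157,s)))
t=env.camera('top')[:,:,::-1]
y=cv2.inRange(cv2.cvtColor(t,cv2.COLOR_BGR2HSV),(22,120,120),(35,255,255));y[:, :160]=0;y[:,240:]=0
print(rect(plane('top',big(y),.157)))
```

```text
[0.56783403 0.22876582 0.20315548] 0.8867529133078238
(array([568.9, 229.5]), array([43.2, 68.9]), 85.1)
(array([548.8, 240.9]), array([22.6, 22.9]), 88.4)
```

View pics/w1.png

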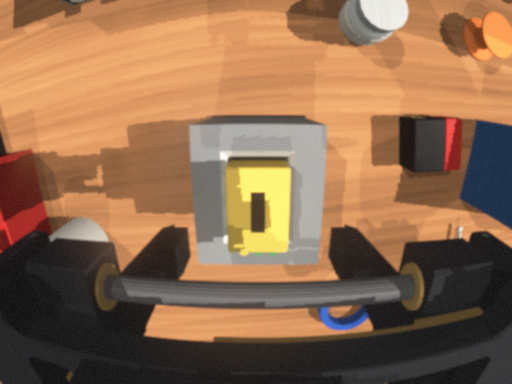

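The pack stands proud, with its yellow top at about (228–290, 157–252), between the open fingers. I'll descend and grasp.

>>> {"name": "move_arm", "arguments": {
  "increments": [0,0,0.5,0,1,0,0,1.0,0,1,0,0,1.4,0,1,0,0,1.6,0,1,0,0,1.7,0,1]
}}

```text
clock: 7.75
tcp_pos: [0.5668, 0.2283, 0.1334]
eef_rot: [[0.996, -0.086, -0.003], [-0.086, -0.996, -0.001], [-0.003, 0.001, -1.0]]
ft_force: [-0.3, -0.2, -0.3]
finger_gap: 0.998
grip_force: 0.0
```

>>> {"name": "move_arm", "arguments": {
  "increments": [0,0,0,0,1,0,0,0,0,0.8,0,0,0,0,0.3,0,0,0,0,0.2,0,0,0,0,0.2]
}}

```text
clock: 8.17
tcp_pos: [0.5685, 0.229, 0.1362]
eef_rot: [[0.996, -0.086, 0.002], [-0.086, -0.996, 0.001], [0.002, -0.001, -1.0]]
ft_force: [0.5, 0.7, 0.0]
finger_gap: 0.722
grip_force: 0.0
```

>>> {"name": "move_arm", "arguments": {
  "increments": [0,0,0,0,0.2,0,0,0,0,0.2,0,0,0,0,0.2,0,0,0,0,0.2,0,0,0,0,0.2]
}}

```text
clock: 8.58
tcp_pos: [0.568, 0.229, 0.1355]
eef_rot: [[0.996, -0.086, 0.001], [-0.086, -0.996, 0.0], [0.0, -0.001, -1.0]]
ft_force: [-0.7, 1.2, 1.4]
finger_gap: 0.496
grip_force: 29.9
```

Gripped, at a gap of 43.6 mm. I'll lift and carry it to a lookout short of the meter's slot.

>>> {"name": "move_arm", "arguments": {
  "increments": [0,0,-0.4,0,0.2,0,0,-1.0,0,0.2,0,0,-1.7,0,0.2,0,0,-2.3,0,0.2,0,0,-2.7,0,0.2]
}}

```text
clock: 9.0
tcp_pos: [0.5682, 0.2288, 0.2449]
eef_rot: [[0.996, -0.086, 0.001], [-0.086, -0.996, 0.0], [0.001, -0.0, -1.0]]
ft_force: [0.9, 0.7, -2.5]
finger_gap: 0.498
grip_force: 29.9
```

>>> {"name": "move_arm", "arguments": {
  "increments": [-0.1,0.6,0,0,0.2,-0.3,1.5,0,0.3,0.2,-0.5,2.4,0,0.6,0.2,-0.7,3.3,0,0.9,0.2,-0.9,4.2,0,1.2,0.2]
}}

```text
clock: 9.42
tcp_pos: [0.5159, 0.0631, 0.2419]
eef_rot: [[0.982, -0.19, -0.002], [-0.19, -0.982, -0.001], [-0.002, 0.001, -1.0]]
ft_force: [0.5, -0.2, -2.8]
finger_gap: 0.498
grip_force: 29.9
```

>>> {"name": "move_arm", "arguments": {
  "increments": [-0.2,0.9,0,0.25,0.2,-0.4,1.8,0,0.25,0.2,-0.6,2.7,0,0.25,0.2,-0.8,3.6,0,0.25,0.2,-1.0,4.5,0,0.25,0.2]
}}

```text
clock: 9.83
tcp_pos: [0.4422, -0.1059, 0.2421]
eef_rot: [[0.978, -0.211, -0.002], [-0.211, -0.978, 0.0], [-0.002, 0.0, -1.0]]
ft_force: [1.1, -0.5, -2.5]
finger_gap: 0.497
grip_force: 29.9
```

>>> {"name": "move_arm", "arguments": {
  "increments": [0,0.8,0,0,0.2,0,1.6,0,0,0.2,0,2.2,0,0,0.2,0,2.5,0,0,0.2,0,2.5,0,0,0.2]
}}

```text
clock: 10.25
tcp_pos: [0.4218, -0.2042, 0.2423]
eef_rot: [[0.977, -0.214, -0.002], [-0.214, -0.977, 0.0], [-0.002, 0.0, -1.0]]
ft_force: [0.3, -0.2, -2.8]
finger_gap: 0.493
grip_force: 29.9
```

>>> {"name": "move_arm", "arguments": {
  "increments": [0,0,0,0,0.2,0,0,0,0,0.2,0,0,0,0,0.2,0,0,0,0,0.2,0,0,0,0,0.2]
}}

```text
clock: 10.67
tcp_pos: [0.4232, -0.2015, 0.2431]
eef_rot: [[0.978, -0.21, 0.0], [-0.21, -0.978, 0.0], [-0.0, -0.0, -1.0]]
ft_force: [-0.2, 0.5, -2.8]
finger_gap: 0.5
grip_force: 29.9
```

Run:
```python
from h import *
s=env.sense();im=env.camera('wrist')[:,:,::-1];cv2.imwrite('pics/w2.png',im)
print(s['tcp_pos'],s['eef_rot'][:,0])
b=cv2.inRange(cv2.cvtColor(im,cv2.COLOR_BGR2HSV),(105,100,40),(125,255,255))
print(rect(wplane(big(b),.128,s)))
np.savez('w2.npz',tcp_pos=s['tcp_pos'],eef_rot=s['eef_rot'])
```

```text
[ 0.42323405 -0.20153318  0.24309026] [ 9.77808428e-01 -2.09501021e-01 -8.81951797e-06]
(array([ 530.7, -188.7]), array([157.4, 115.8]), 77.8)
```

View pics/w2.png

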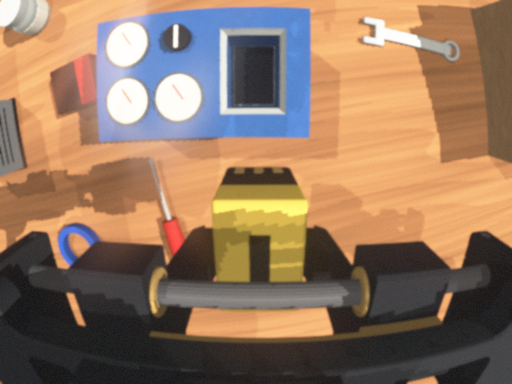

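The wrist view shows the meter's slot trim at about (220–287, 28–114), with the held pack below it at (258,235). I'll measure the trim outline.

Run:
```python
from h import *
im=cv2.imread('pics/w2.png');s=dict(np.load('w2.npz'))
hsv=cv2.cvtColor(im,cv2.COLOR_BGR2HSV)
m=np.zeros(im.shape[:2],np.uint8);m[20:122,212:296]=cv2.inRange(hsv,(0,0,70),(180,70,255))[20:122,212:296]
c,wh,a=rect(wplane(big(m),.128,s));print('trim',c,wh,a)
b=cv2.inRange(hsv,(105,100,40),(125,255,255));b[:, :90]=0;b[:,320:]=0;b[150:]=0
b=cv2.morphologyEx(b,cv2.MORPH_CLOSE,np.ones((9,9),np.uint8))
print('meter',rect(wplane(big(b),.128,s)))
# held pack: bottom outline, yellow front
R=s['eef_rot'];d=np.array([*(c/1000),0])-s['tcp_pos'];print('tool shift units',(R.T@d/.04).round(3))
print('tool x yaw',np.degrees(np.arctan2(R[1,0],R[0,0])))
y=cv2.inRange(hsv,(20,120,60),(35,255,255));k=big(y);k=k[k[:,1]<230];print(k.min(0),k.max(0))
```

```text
trim [ 524.5 -217.1] [57.3 77.1] 77.9
meter (array([ 530.7, -188.7]), array([157.4, 115.8]), 77.8)
tool shift units [ 2.557 -0.149  6.077]
tool x yaw -12.093112401203152
[212 184] [307 229]
```

>>> {"name": "move_arm", "arguments": {
  "increments": [0.7,-0.04,0,0,0.2,1.5,-0.09,0,0,0.2,2.2,-0.14,0,0,0.2,2.55,-0.15,0,0,0.2,2.55,-0.15,0,0,0.2]
}}

```text
clock: 11.13
tcp_pos: [0.5269, -0.2181, 0.243]
eef_rot: [[0.978, -0.21, 0.002], [-0.21, -0.978, -0.0], [0.002, -0.0, -1.0]]
ft_force: [0.3, 0.3, -3.6]
finger_gap: 0.5
grip_force: 29.9
```

>>> {"name": "move_arm", "arguments": {
  "increments": [0,0,0.2,0,0.2,0,0,0.5,0,0.2,0,0,0.5,0,0.2,0,0,0.5,0,0.2,0,0,0.5,0,0.2]
}}

```text
clock: 11.55
tcp_pos: [0.5229, -0.2179, 0.2227]
eef_rot: [[0.977, -0.211, -0.001], [-0.211, -0.977, 0.0], [-0.001, -0.0, -1.0]]
ft_force: [0.4, 0.1, -3.0]
finger_gap: 0.499
grip_force: 29.9
```

>>> {"name": "move_arm", "arguments": {
  "increments": [0,0,0,0,0.2,0,0,0,0,0.2,0,0,0,0,0.2,0,0,0,0,0.2,0,0,0,0,0.2]
}}

```text
clock: 11.97
tcp_pos: [0.524, -0.2182, 0.2234]
eef_rot: [[0.977, -0.211, 0.0], [-0.211, -0.977, -0.0], [0.0, 0.0, -1.0]]
ft_force: [-0.6, -0.3, -3.1]
finger_gap: 0.496
grip_force: 29.9
```

>>> {"name": "move_arm", "arguments": {
  "increments": [0,-0.03,0.2,0,0.2,0,-0.03,0.5,0,0.2,0,-0.03,0.8,0,0.2,0,-0.03,1.05,0,0.2,0,-0.03,1.15,0,0.2]
}}

```text
clock: 12.38
tcp_pos: [0.523, -0.2163, 0.1742]
eef_rot: [[0.977, -0.211, -0.003], [-0.211, -0.977, 0.002], [-0.003, -0.001, -1.0]]
ft_force: [0.8, -0.2, -1.3]
finger_gap: 0.494
grip_force: 29.9
```

>>> {"name": "move_arm", "arguments": {
  "increments": [0,0,0.05,0,0.2,0,0,0.1,0,0.2,0,0,0.15,0,0.2,0,0,0.2,0,0.2,0,0,0.2,0,0.2]
}}

```text
clock: 12.8
tcp_pos: [0.524, -0.2169, 0.1688]
eef_rot: [[0.977, -0.211, -0.0], [-0.211, -0.977, 0.0], [-0.0, -0.0, -1.0]]
ft_force: [-0.6, -0.6, -3.5]
finger_gap: 0.5
grip_force: 29.9
```

Entry is clean. I'll go on down to the tray.

>>> {"name": "move_arm", "arguments": {
  "increments": [0,0,0.1,0,0.2,0,0,0.25,0,0.2,0,0,0.4,0,0.2,0,0,0.5,0,0.2,0,0,0.55,0,0.2]
}}

```text
clock: 13.22
tcp_pos: [0.5241, -0.2169, 0.1463]
eef_rot: [[0.977, -0.211, -0.0], [-0.211, -0.977, 0.0], [-0.0, -0.0, -1.0]]
ft_force: [0.5, -0.0, -2.9]
finger_gap: 0.498
grip_force: 29.9
```

>>> {"name": "move_arm", "arguments": {
  "increments": [0,0,0.06,0,0.2,0,0,0.12,0,0.2,0,0,0.18,0,0.2,0,0,0.22,0,0.2,0,0,0.22,0,0.2]
}}

```text
clock: 13.63
tcp_pos: [0.5241, -0.2169, 0.1379]
eef_rot: [[0.977, -0.211, -0.0], [-0.211, -0.977, 0.0], [-0.0, -0.0, -1.0]]
ft_force: [0.8, -0.4, -3.2]
finger_gap: 0.496
grip_force: 29.9
```

>>> {"name": "move_arm", "arguments": {
  "increments": [0,0,0.03,0,0.2,0,0,0.06,0,0.2,0,0,0.06,0,0.2,0,0,0.06,0,0.65,0,0,0.06,0,0.65]
}}

```text
clock: 14.05
tcp_pos: [0.5245, -0.2171, 0.1365]
eef_rot: [[0.977, -0.211, 0.001], [-0.211, -0.977, -0.0], [0.001, 0.0, -1.0]]
ft_force: [0.1, -0.4, 0.3]
finger_gap: 0.623
grip_force: 0.0
```

>>> {"name": "move_arm", "arguments": {
  "increments": [0,0,0,0,0.65,0,0,-0.3,0,0.65,0,0,-0.8,0,0.65,0,0,-1.3,0,0.65,0,0,-1.6,0,0]
}}

```text
clock: 14.47
tcp_pos: [0.5254, -0.2175, 0.2033]
eef_rot: [[0.977, -0.211, 0.003], [-0.211, -0.977, -0.002], [0.004, 0.001, -1.0]]
ft_force: [-0.2, 0.1, 0.6]
finger_gap: 0.595
grip_force: 0.0
```

>>> {"name": "move_arm", "arguments": {
  "increments": [0,0,0,0,0,0,0,0,0,0,0,0,0,0,0,0,0,0,0,0,0,0,0,0,0]
}}

```text
clock: 14.88
tcp_pos: [0.5233, -0.2165, 0.1984]
eef_rot: [[0.977, -0.211, -0.002], [-0.211, -0.977, 0.001], [-0.003, -0.001, -1.0]]
ft_force: [0.8, 0.1, -0.1]
finger_gap: 0.222
grip_force: 0.0
```

>>> {"name": "move_arm", "arguments": {
  "increments": [0,0,0,0,0,0,0,0,0,0,0,0,0,0,0,0,0,0,0,0,0,0,0,0,0]
}}

```text
clock: 15.3
tcp_pos: [0.5242, -0.2169, 0.1998]
eef_rot: [[0.977, -0.211, -0.0], [-0.211, -0.977, 0.0], [-0.0, -0.0, -1.0]]
ft_force: [0.1, 0.0, -0.7]
finger_gap: 0.005
grip_force: 0.0
```

Run:
```python
from h import *
s=env.sense();im=env.camera('wrist')[:,:,::-1];cv2.imwrite('pics/w3.png',im)
print(s['tcp_pos'],s['finger_gap'])
```

```text
[ 0.52415432 -0.21693727  0.19981545] 0.00484132143352648
```

View pics/w3.png

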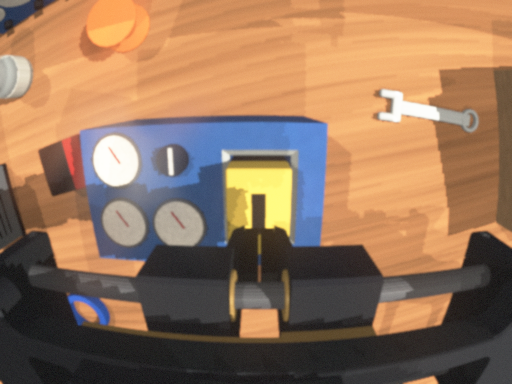

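The pack sits upright in the bay, with its yellow top at about (225–295, 160–245). I'll bring the closed fingers onto its top and push.

>>> {"name": "move_arm", "arguments": {
  "increments": [0,0,0.3,0,0,0,0,0.6,0,0,0,0,0.8,0,0,0,0,0.95,0,0,0,0,1.0,0,0]
}}

```text
clock: 15.77
tcp_pos: [0.5229, -0.2163, 0.1575]
eef_rot: [[0.977, -0.211, -0.003], [-0.211, -0.977, 0.002], [-0.004, -0.001, -1.0]]
ft_force: [-0.1, 0.8, 0.4]
finger_gap: 0.002
grip_force: 0.0
```

>>> {"name": "move_arm", "arguments": {
  "increments": [0,0,0.05,0,0,0,0,0.1,0,0,0,0,0.15,0,0,0,0,0.2,0,0,0,0,0.25,0,0]
}}

```text
clock: 16.18
tcp_pos: [0.5242, -0.2169, 0.1504]
eef_rot: [[0.977, -0.211, 0.0], [-0.211, -0.977, -0.0], [0.0, 0.0, -1.0]]
ft_force: [-2.4, 1.1, 5.3]
finger_gap: 0.007
grip_force: 2.1
```

>>> {"name": "move_arm", "arguments": {
  "increments": [0,0,0.1,0,0,0,0,0.2,0,0,0,0,0.3,0,0,0,0,0.4,0,0,0,0,0.5,0,0]
}}

```text
clock: 16.6
tcp_pos: [0.5242, -0.2169, 0.1304]
eef_rot: [[0.977, -0.211, 0.0], [-0.211, -0.977, -0.0], [0.0, 0.0, -1.0]]
ft_force: [-3.5, 1.7, 7.0]
finger_gap: 0.004
grip_force: 3.3
```

>>> {"name": "move_arm", "arguments": {
  "increments": [0,0,0.05,0,0,0,0,0.1,0,0,0,0,0.14,0,0,0,0,0.17,0,0,0,0,0.18,0,0]
}}

```text
clock: 17.02
tcp_pos: [0.524, -0.2169, 0.1229]
eef_rot: [[0.977, -0.211, -0.0], [-0.211, -0.977, 0.0], [-0.0, -0.0, -1.0]]
ft_force: [-3.9, 1.1, 5.0]
finger_gap: 0.005
grip_force: 2.7
```

>>> {"name": "move_arm", "arguments": {
  "increments": [0,0,0.02,0,0,0,0,0.04,0,0,0,0,0.06,0,0,0,0,0.07,0,0,0,0,0.07,0,0]
}}

```text
clock: 17.43
tcp_pos: [0.5241, -0.2169, 0.1203]
eef_rot: [[0.977, -0.211, -0.0], [-0.211, -0.977, -0.0], [-0.0, 0.0, -1.0]]
ft_force: [-3.7, 1.2, 4.9]
finger_gap: 0.008
grip_force: 2.8
```

>>> {"name": "move_arm", "arguments": {
  "increments": [0,0,0.02,0,0,0,0,0.04,0,0,0,0,0.06,0,0,0,0,0.07,0,0,0,0,0.07,0,0]
}}

```text
clock: 17.85
tcp_pos: [0.5241, -0.2169, 0.1176]
eef_rot: [[0.977, -0.211, -0.0], [-0.211, -0.977, -0.0], [-0.0, 0.0, -1.0]]
ft_force: [-3.9, 0.4, 5.8]
finger_gap: 0.002
grip_force: 3.0
```

>>> {"name": "move_arm", "arguments": {
  "increments": [0,0,0.02,0,0,0,0,0.04,0,0,0,0,0.06,0,0,0,0,0.07,0,0,0,0,0.07,0,0]
}}

```text
clock: 18.27
tcp_pos: [0.5241, -0.2169, 0.1149]
eef_rot: [[0.977, -0.211, 0.0], [-0.211, -0.977, -0.0], [0.0, 0.0, -1.0]]
ft_force: [-4.4, 1.3, 6.8]
finger_gap: 0.005
grip_force: 3.2
```

>>> {"name": "move_arm", "arguments": {
  "increments": [0,0,0.02,0,0,0,0,0.04,0,0,0,0,0.06,0,0,0,0,0.06,0,0,0,0,0.06,0,0]
}}

```text
clock: 18.68
tcp_pos: [0.5243, -0.217, 0.1133]
eef_rot: [[0.977, -0.211, 0.0], [-0.211, -0.977, -0.0], [0.0, 0.0, -1.0]]
ft_force: [-4.6, 1.9, 10.6]
finger_gap: 0.006
grip_force: 5.1
```

Stop found. A bit more to exceed 12 N.

>>> {"name": "move_arm", "arguments": {
  "increments": [0,0,0.01,0,0,0,0,0.02,0,0,0,0,0.03,0,0,0,0,0.03,0,0,0,0,0.03,0,0]
}}

```text
clock: 19.1
tcp_pos: [0.5244, -0.217, 0.1127]
eef_rot: [[0.977, -0.211, 0.0], [-0.211, -0.977, -0.0], [0.001, 0.0, -1.0]]
ft_force: [-6.4, 2.0, 13.8]
finger_gap: 0.003
grip_force: 6.6
```

>>> {"name": "move_arm", "arguments": {
  "increments": [0,0,-0.3,0,0,0,0,-1.0,0,0,0,0,-1.8,0,0,0,0,-2.3,0,0,0,0,-2.5,0,0]
}}

```text
clock: 19.52
tcp_pos: [0.5268, -0.2182, 0.2152]
eef_rot: [[0.977, -0.211, 0.008], [-0.211, -0.977, -0.004], [0.008, 0.002, -1.0]]
ft_force: [1.0, -0.4, 0.6]
finger_gap: 0.005
grip_force: 0.0
```

>>> {"name": "move_arm", "arguments": {
  "increments": [-0.4,0,0,0,0,-0.8,0,0,0,0,-1.2,0,0,0,0,-1.5,0,0,0,0,-1.5,0,0,0,0]
}}

```text
clock: 19.93
tcp_pos: [0.4635, -0.2037, 0.2097]
eef_rot: [[0.977, -0.211, -0.002], [-0.211, -0.977, 0.001], [-0.002, -0.0, -1.0]]
ft_force: [0.9, 1.2, 0.3]
finger_gap: 0.005
grip_force: 0.0
```

>>> {"name": "move_arm", "arguments": {
  "increments": [0,0,0,0,0,0,0,0,0,0,0,0,0,0,0,0,0,0,0,0,0,0,0,0,0]
}}

```text
clock: 20.35
tcp_pos: [0.466, -0.2044, 0.2106]
eef_rot: [[0.978, -0.211, 0.0], [-0.211, -0.978, -0.0], [0.0, -0.0, -1.0]]
ft_force: [0.5, -0.6, -0.9]
finger_gap: 0.006
grip_force: 0.0
```

Run:
```python
from h import *
s=env.sense();im=env.camera('wrist')[:,:,::-1];cv2.imwrite('pics/w4.png',im)
y=cv2.inRange(cv2.cvtColor(im,cv2.COLOR_BGR2HSV),(22,120,100),(35,255,255))
for z in(.127,.157):print(z,rect(wplane(big(y),z,s)))
```

```text
0.127 (array([ 524. , -216.9]), array([43.1, 62.9]), 77.1)
0.157 (array([ 525.8, -217.3]), array([37.4, 54.7]), 77.1)
```

View pics/w4.png

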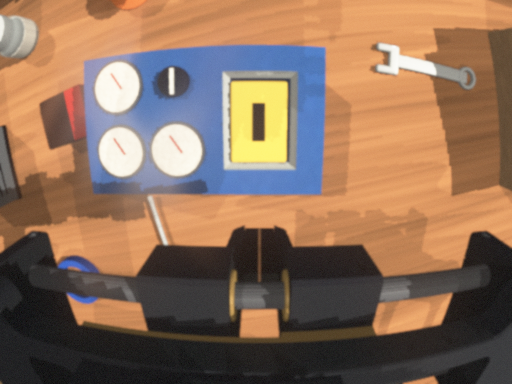

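The pack sits flush inside the meter's trim at (230–289, 80–163). Its apparent size matches a top at 0.127 m, so the catch is holding it down. Handing in.

```bash
python3 -c "
from workcell import env
print(env.sign_off())"
```

```text
the job is handed in; nothing more can be done
None
```

The pack is out of the charger and caught flush in the meter's bay, centred to about 1 mm by the wrist camera; the highest push reading was about 14 N, and I handed the job in at about 20 s (the sign-off returned no verdict).

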